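# Hold a brass plate in the blasting box

## Robot

A 6-joint arm with a two-finger parallel gripper is mounted at the origin on the work surface. World frame = base frame: x ahead of the robot, y to its left, z up, the work surface at z = 0. Lengths are in mm, angles in rad, forces in N, time in s.
With the tool pointing down it reaches from about 375 to 975 mm from the base axis. Payload 3.8 kg.
Tool frame: the origin (TCP) lies at the very end of the fingers, on their centre line; the grasp point (between the pads) lies 19 mm behind it; y points along the fingers, x is the direction in which the jaws open and shut, and the axes are right-handed (so a half turn about y gives the same grasp; the last joint's range is limited). The gripper opens to 85 mm and grips with 20 to 120 N. Pads are 22 mm wide; open, the fingers measure 114 mm over their backs; the gripper's body (76 mm by 85 mm) begins 54 mm behind the grasp point. The pads swing forward as they close: fully open they stand 13 mm farther back than shut.
Start: joints at [1.164, 0.264, 1.604, -0, 1.274, -0.037], TCP at [243.962, 629.365, 231.28] pointing down, gripper open.
Joint ranges: [-2.63, 2.63], [-0.94, 2.18], [0.31, 2.57], [-1.31, 4.45], [0, 2.66], [-2.55, 2.55]. Speed limits (rad/s): [2.57, 2.57, 3.14, 3.14, 3.14, 3.14].

## Interface

Orientations are given as a unit quaternion [w, x, y, z].
In Python, from cell import get_state, grab_frame, camera_model, ticket gives the robot as it stands.
- The arm moves only by the tool drive_tool, never from a script. Its argument "motion" is a list of rows, each an object of numbers: "x", "y", "z": the shift along the tool's x, y, z in mm; "rx", "ry", "rz": the turn, a rotation vector about the tool's x, y, z in degrees. In form: [{"x": .., "y": .., "z": .., "rx": .., "ry": .., "rz": ..}, ...]. A call has 1 to 10 rows; each row shifts and turns the commanded pose from where the row before left it, along the tool's axes as they then stand; what a row does not reach is not made up. A row lasts 1/10 s, in which the tool goes at most 50 mm and 8.59 degrees, less where a joint would pass 70% of its speed; a pose out of reach is approached as far as the arm can. A call with a gripper value outside its range is refused whole. "jaw" is the finger opening in mm, from 0 to 85.4, set as the call begins (left out, the last holds). The fingers move at their own pace and stop on an object; "squeeze" is the grip in N (left out, the last holds). Time passes only in rows, so rows that do not move let the fingers close. It gives the time, the measured TCP pose, the force and the opening at its end, in the units of the state.
- get_state(): the state, without advancing time (a new reading comes with each control period).
- grab_frame(name): name is "scene" or "side" or "wrist"; returns the picture (384x512x3 uint8, blue, green, red); there is no depth.
- camera_model(name): a dict with "camera_matrix" (3x3 intrinsics, pixels), "R" (3x3) and "t" (3): a world point X has camera coordinates R X + t. Camera axes: x right, y down, z forward; pixel columns grow to the right and rows downward; lengths in mm; the calibration is good to about 2 mm. A picture is of the moment at which its call begins: read the wrist's pose just before it. camera_model takes no time and is no camera call; for the wrist camera it gives the pose at the moment of the call.
- ticket.finish_job(): hands the job in, once; it reports no verdict.
The state is a dict: "t": time; "qpos": joint angles; "qd": joint speeds; "joint_efforts": joint torques, N m; "position": TCP position; "orientation": TCP orientation; "wrist_force": force on the tool from outside, world axes, zero at the start; "moment": the same for the moment, N m; "grip_width": finger opening in mm.
Only numpy, scipy, OpenCV 4.12 (cv2) and the standard library are available. Lean on these libraries where they do the work, as an engineer would, in place of code of your own. Each camera call takes 0.05 s, during which the arm holds its last target.

## Task

Close the blasting box by folding down its two top flaps, the plain blue one first and then the one with the red lips over it; then take the brass plate out of the rack by its red handle and lower it upright through the narrow window between the shut flaps. Finish while holding it there, still in the gripper, with about 50 mm of the plate inside, its handle clear of the flaps and nothing else carrying it. Leave the spare plate and the other things on the bench where they are.

Things in the scene. Friction and masses are not known exactly. Their poses are not given: they have to be found in the camera images.
- box: Grey blasting box, fixed, 180 (x) by 160 (y) by 100 mm high; origin at the middle of its underside. x runs along the window and both hinges, y from the lipped flap to the blue flap, z up. Inner floor at 6 mm; below the window it is empty down to the floor (a brass nozzle inside ends 44 mm from the centre on +x). A brass air fitting sticks out 30 mm on +x.
- window (a point): Centre of the window that the shut flaps leave between them, on the box's middle line, level with the flaps' top face, 106 mm above the table; axes as the box. The window is 45 mm (x) by 10 mm (y), half of it a notch in each flap's free edge, and goes through the 6 mm flaps.
- plain_flap (a joint): Angle of the plain blue flap, rad: 0 folded down shut (flat on the box), 1.57 upright, more leaning outward (stop at 2.0). Its hinge is stiff and stays where left; about 1 to 2 N at its free edge moves it.
- plain_hinge (a point): Middle of the blue flap's hinge line, at the upper edge of the box's +y side, 80 mm from the window in y, 100 mm above the table. Hinge line along x. The flap is 176 mm long (x), 80 mm from hinge to free edge, 6 mm thick (on the outer side: upwards when shut). This frame turns with the flap.
- lip_flap (a joint): Angle of the bare aluminium flap with two red lips on its free edge, rad: 0 shut, 1.57 upright, more leaning outward (stop at 2.0). Stiff hinge like the other. When both are shut its lips lie over the blue flap's edge, reaching 9 mm past the middle and 3 mm above the flaps.
- lip_hinge (a point): Middle of the aluminium flap's hinge line, at the upper edge of the box's -y side, 80 mm from the window in y, 100 mm above the table; flap size as the blue one. This frame turns with the flap.
- plate_grip (a point): Centre of the red handle of the brass plate. Handle 42 (x) by 20 (y) by 60 mm high (z, up). Below it is the brass plate, 43 (x) by 8 (y) by 80 mm long, with a rounded lower edge; its tip is 110 mm below this point. Handle and plate share one centre line. It stands upright in the rack, the handle's underside resting on the rack's top. Whole thing about 0.24 kg.
- plate_tip (a point): Middle of the brass plate's lower edge, axes as plate_grip.
- spare_grip (a point): Centre of the black handle of the spare steel plate, same size as the brass one, standing in the rack's other slot 90 mm away; leave it there.
- rack: Dark wooden rack, fixed, 190 (x) by 60 (y) by 88 mm high, with two slots 47 by 12 mm through it at 45 mm either side of the middle along x; origin at the middle of its underside. The brass plate may stand in either slot.
- jar_mid (a point): closed glass jar with black cap, 60 across, 75 high, standing; point at its middle
- mandrel_mid (a point): small standing steel ring cone, foot 44 across, 102 high; point half-way up
- bangle_mid (a point): copper bangle lying flat, 66 across, 12 high; point at its middle
- hammer_mid (a point): hammer, 220 long, lying; point at the centre of its underside
- driver_mid (a point): screwdriver with blue handle, 180 long, lying; point at the centre of its underside
Not all that is in view belongs to the job. What is shaped like the part that bears plate_grip but green or purple is not meant.

How it is judged (in metres and radians):
On the way, in this order (a step that is already met when the one before it is completed fails the run):
1. the plain blue flap is folded shut while the lipped flap still stands open (value of joint plain_flap below 0.08 rad and value of joint lip_flap above 0.5 rad), for 0.1 s.
2. both flaps are shut with the brass plate still outside the box (value of joint each of plain_flap, lip_flap below 0.08 rad and (z of plate_tip in the frame of window above 0 m or horizontal distance between plate_tip and window above 0.12 m)), for 0.1 s.
At the end, for the whole second after the job is handed in: Both flaps shut (within 0.08 rad); the brass plate upright (within 0.12 rad) through the window, its tip 36 to 66 mm below the flaps' top and within 8 mm of the window's centre line both ways, still held in the fingers, at rest, its handle off the flaps, pressing on the box with less than 10 N (value of joint each of plain_flap, lip_flap below 0.08 rad and z of plate_tip in the frame of window between -0.066 and -0.036 m and x of plate_tip in the frame of window between -0.008 and 0.008 m and y of plate_tip in the frame of window between -0.008 and 0.008 m and angle between plate_grip's own z axis and vertical below 0.12 rad and contact force between the fingers and plate above 2 N and contact force between plate and box below 10 N and linear speed of plate below 0.03 m/s); the arm keeps its last pose, push and grip.
It fails at once if the spare plate is disturbed (moved over 20 mm) (distance of spare_grip from where it was at the start of the episode above 0.02 m).
It fails at once if another thing on the bench is moved more than 20 mm (distance of any of jar_mid, mandrel_mid, bangle_mid, hammer_mid, driver_mid from where it was at the start of the episode above 0.02 m).
It also fails if it takes over 61 s, if anything falls off the work surface, if the arm or the gripper's body presses on something with over 40 N, if the wrist force passes 120 N, or if a joint passes its speed limit or range.

## Working session

There is one attempt and no reset: what is moved stays moved. The work goes in short steps, Python scripts to look and compute and a tool call to move; the robot and the scene stay as the last step left them, time stands still between calls to the robot, and variables do not carry over. Pictures are saved under pics/ and viewed, and the job is handed in when it is done.

Besides the shell and the picture viewer there is one more tool, called after ">>>" in YAML: its name, and indented under it one key for each argument. drive_tool: Moves the arm, as the interface text tells. Its arguments: {"type":"object","properties":{"motion":{"type":"array"},"jaw":{"type":"number"},"squeeze":{"type":"number"}},"required":["motion"]}

```bash
ls; mkdir -p pics; python3 - <<'E'
from cell import *
import cv2
s=get_state(); print(s)
for n in ["scene","side","wrist"]:
    m=camera_model(n); print(n,m)
    cv2.imwrite(f"pics/{n}0.png",grab_frame(n))
E
```

```text
pics
{'t': 0.0, 'qpos': array([ 1.16410603e+00,  2.64791669e-01,  1.60537807e+00,  2.65130100e-05,
        1.27368076e+00, -3.69177867e-02]), 'qd': array([ 3.47799106e-05,  9.78840055e-04,  6.00841287e-04, -3.44401442e-03,
        2.69777773e-05,  1.37572397e-03]), 'joint_efforts': array([-2.60356101e-03, -5.15127826e+01, -3.67296517e+01, -3.21399384e-04,
        1.33569460e-02,  1.90745970e-05]), 'position': array([243.66422657, 628.70663811, 229.93386054]), 'orientation': array([-0.58297825,  0.58381602,  0.3988791 , -0.40023829]), 'wrist_force': array([-0.37539492, -0.29166942,  0.78460825]), 'moment': array([-0.03572647, -0.02473589,  0.04364507]), 'grip_width': 85.41191421179417}
scene {'camera_matrix': array([[352.9961635 ,   0.        , 251.7098874 ],
       [  0.        , 352.9961635 , 194.62371414],
       [  0.        ,   0.        ,   1.        ]]), 'R': array([[-0.38601852,  0.92235265, -0.01597787],
       [ 0.70724756,  0.28478464, -0.64706924],
       [-0.59227577, -0.26108102, -0.7622638 ]]), 't': array([ 241.59555188, -361.35474983, 1434.13926488])}
side {'camera_matrix': array([[371.79242995,   0.        , 256.50172368],
       [  0.        , 371.79242995, 190.85103946],
       [  0.        ,   0.        ,   1.        ]]), 'R': array([[ 0.96031296, -0.27879489,  0.00851055],
       [-0.14906924, -0.53878194, -0.82915161],
       [ 0.23574856,  0.79497637, -0.55895902]]), 't': array([-588.71349421,  195.5388111 , 1037.59369497])}
wrist {'camera_matrix': array([[299.45304597,   0.        , 255.99108391],
       [  0.        , 299.45304597, 190.09174782],
       [  0.        ,   0.        ,   1.        ]]), 'R': array([[ 0.36135781,  0.93242532, -0.00188438],
       [ 0.89393691, -0.3458657 ,  0.28505036],
       [ 0.26513643, -0.10468969, -0.95851069]]), 't': array([-674.21435749,  -38.60735106,  380.6097028 ])}
```

View pics/scene0.png

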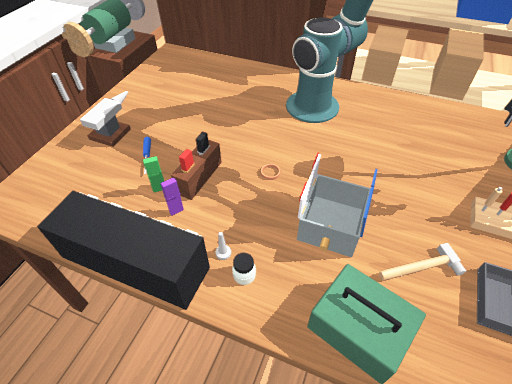

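View pics/side0.png

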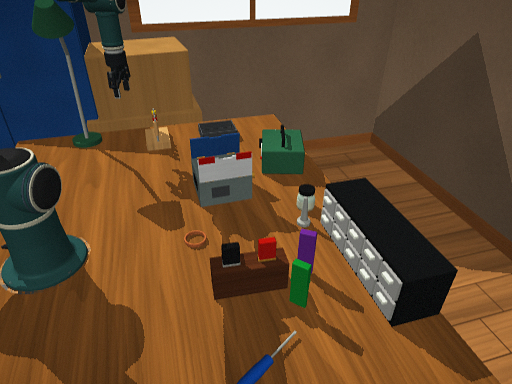

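View pics/wrist0.png

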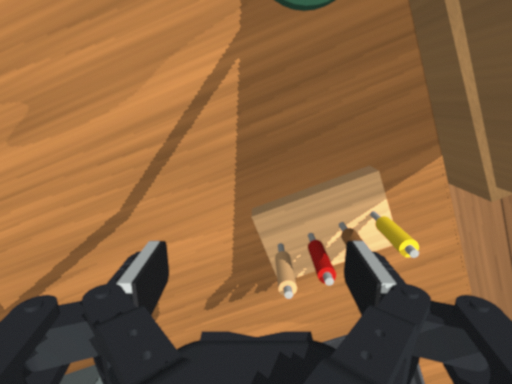

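The scene picture shows the box around (335,215), with the lipped flap on the left (toward the rack) and the blue flap on the right. The brass plate's red handle is at (187,160), and the black spare handle is at (203,143). I'll zoom in to get accurate corners.

```bash
python3 - <<'E'
import cv2
a=cv2.imread("pics/scene0.png"); b=cv2.imread("pics/side0.png")
cv2.imwrite("pics/z1.png",cv2.resize(a[145:265,285:395],None,fx=5,fy=5,interpolation=cv2.INTER_CUBIC))
cv2.imwrite("pics/z2.png",cv2.resize(b[125:215,180:270],None,fx=6,fy=6,interpolation=cv2.INTER_CUBIC))
cv2.imwrite("pics/z3.png",cv2.resize(a[125:225,130:230],None,fx=6,fy=6,interpolation=cv2.INTER_CUBIC))
cv2.imwrite("pics/z4.png",cv2.resize(b[225:310,200:320],None,fx=6,fy=6,interpolation=cv2.INTER_CUBIC))
E
```

```text
(no output)
```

View pics/z1.png

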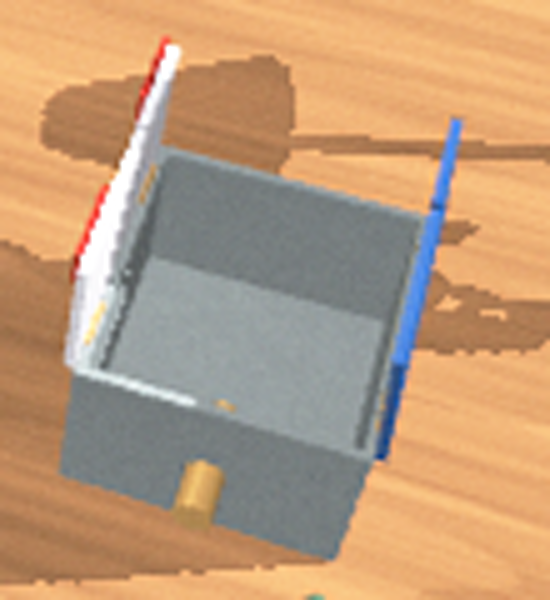

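View pics/z2.png

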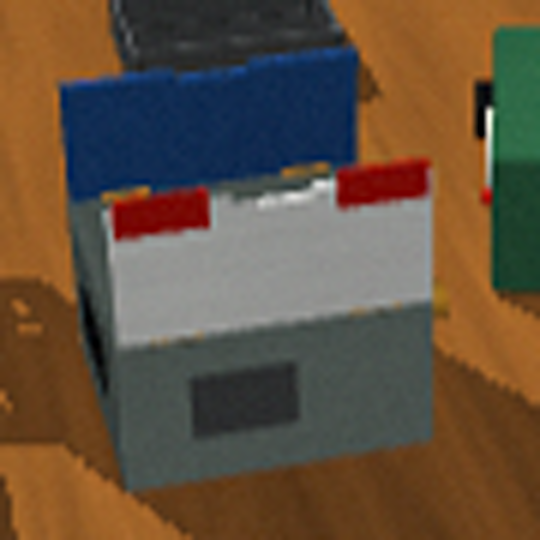

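View pics/z3.png

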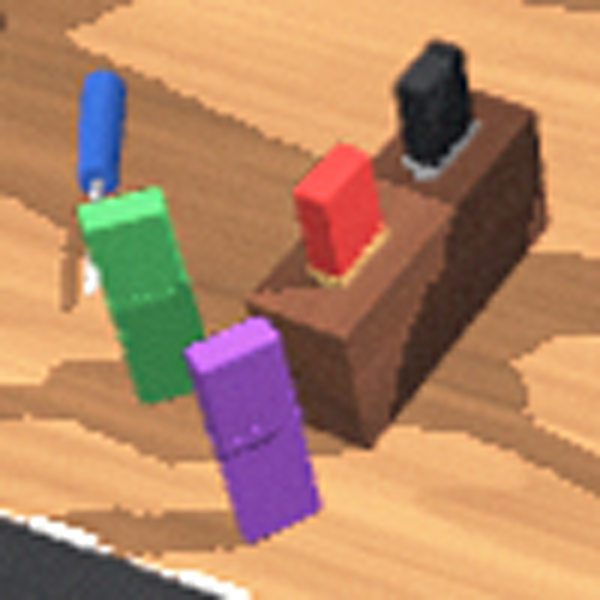

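View pics/z4.png

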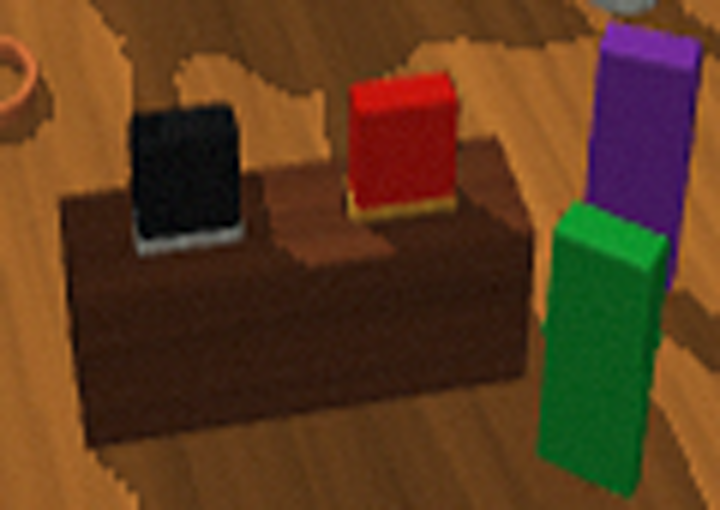

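```bash
cat > h.py <<'E'
import numpy as np, cv2
from scipy.optimize import least_squares
from cell import *
CM={n:camera_model(n) for n in ("scene","side")}
def proj(n,X,m=None):
    m=m or CM[n]; c=np.atleast_2d(X)@m["R"].T+m["t"]; p=c@m["camera_matrix"].T; return p[:,:2]/p[:,2:]
def T(p,X):
    c,s=np.cos(p[2]),np.sin(p[2]); X=np.atleast_2d(X).astype(float)
    return X@np.array([[c,-s,0],[s,c,0],[0,0,1]]).T+[p[0],p[1],0]
def ray(n,u,z,m=None):
    m=m or CM[n]; R=m["R"];o=-R.T@m["t"];d=R.T@np.linalg.inv(m["camera_matrix"])@[u[0],u[1],1]
    return o+d*(z-o[2])/d[2]
def fit(obs,p0):
    f=lambda p:np.concatenate([(proj(n,T(p,X))-u).ravel() for n,X,u in obs])
    r=least_squares(f,p0,loss="soft_l1"); return r.x,np.round(f(r.x).reshape(-1,2),1)
def z(off,f,u): return (np.array(u)+.5)/f-.5+off
E
python3 - <<'E'
from h import *
a=lambda u:z((285,145),5,u); b=lambda u:z((180,125),6,u); c=lambda u:z((130,125),6,u); d=lambda u:z((200,225),6,u)
box=[("scene",(90,-80,0),a((60,472))),("scene",(90,80,0),a((333,560))),("scene",(90,80,100),a((372,460))),("scene",(-90,-80,100),a((160,150))),("scene",(-90,80,100),a((425,215))),
("side",(-90,-80,0),b((128,490))),("side",(90,-80,0),b((432,440))),("side",(90,-80,100),b((432,303))),("side",(-90,-80,100),b((118,350)))]
p,r=fit(box,[600,100,0]);print("box",p,np.degrees(p[2]),r.tolist())
rack=[("scene",(95,30,0),c((372,447))),("scene",(95,30,88),c((350,338))),("scene",(95,-30,88),c((248,300))),("scene",(-95,30,88),c((540,112))),("scene",(-95,30,0),c((547,225))),
("side",(-95,-30,0),d((90,443))),("side",(95,-30,0),d((525,375))),("side",(-95,30,88),d((63,200))),("side",(95,30,88),d((498,140))),("side",(95,-30,88),d((530,228)))]
q,r=fit(rack,[500,-200,-.3]);print("rack",q,np.degrees(q[2]),r.tolist())
print("plate",T(q,(45,0,118)),"spare",T(q,(-45,0,118)))
# check: handle centroids
for n,f in(("scene","scene0"),("side","side0")):
    I=cv2.cvtColor(cv2.imread(f"pics/{f}.png"),cv2.COLOR_BGR2HSV)
    m=((I[...,0]<6)|(I[...,0]>174))&(I[...,1]>180)&(I[...,2]>80)
    k,l,st,ce=cv2.connectedComponentsWithStats(m.astype(np.uint8))
    print(n,[(st[i].tolist(),ce[i].round(1).tolist()) for i in range(1,k) if st[i][4]>40],"pred",proj(n,T(q,(45,0,118))))
# flaps: angle from free edges
def flap(side,th,x,r,o): # side +1 blue
    return T(p,(x,side*(80-r*np.cos(th)+o*np.sin(th)),100+r*np.sin(th)+o*np.cos(th)))
for s in(1,-1):
  for deg in (90,95,100,105,110):
    th=np.radians(deg)
    print(s,deg,[((proj("scene",flap(s,th,x,80,6))-[285,145])*5).round().tolist() for x in(-88,88)],[((proj("side",flap(s,th,x,80,6))-[180,125])*6).round().tolist() for x in(-88,88)])
for nme,n,u,zz in (("bangle","scene",(271,172),6),("jar","scene",(244,283),0),("mandrel","scene",(223,255),0),("green","scene",z((130,125),6,(170,400)),0),("purple","scene",z((130,125),6,(285,525)),0)):
    print(nme,ray(n,u,zz).round())
E
```

```text
box [5.45075770e+02 2.20206850e+02 2.58630088e-02] 1.481841252288793 [[-0.9, 0.6], [-0.0, 0.1], [-0.0, 0.1], [-0.8, -1.3], [0.7, -0.2], [-0.1, 0.3], [0.2, -0.3], [0.2, -1.9], [-0.8, -1.3]]
rack [ 5.23149847e+02 -2.34702572e+02 -6.84342529e-02] -3.92099386803488 [[-0.5, 0.9], [-1.1, 0.3], [-0.7, 0.3], [-0.9, -0.3], [0.2, 0.0], [-0.9, 0.5], [-0.5, -0.2], [-1.2, -1.2], [-0.6, -1.7], [0.6, -0.1]]
plate [[ 568.04451515 -237.77970995  118.        ]] spare [[ 478.25517903 -231.62543348  118.        ]]
scene [([179, 152, 14, 19, 139], [186.7, 161.4]), ([501, 193, 11, 17, 93], [506.8, 202.6])] pred [[186.0877848  160.41507767]]
side [([236, 152, 15, 7, 85], [243.1, 155.0]), ([199, 156, 16, 9, 94], [206.7, 160.1]), ([258, 237, 18, 23, 364], [266.5, 247.7])] pred [[266.27113241 248.10213998]]
1 90 [[[473.0, 119.0]], [[419.0, 366.0]]] [[[51.0, 74.0]], [[346.0, 37.0]]]
1 95 [[[486.0, 123.0]], [[434.0, 371.0]]] [[[49.0, 70.0]], [[343.0, 33.0]]]
1 100 [[[498.0, 128.0]], [[448.0, 377.0]]] [[[48.0, 67.0]], [[340.0, 31.0]]]
1 105 [[[510.0, 134.0]], [[461.0, 383.0]]] [[[46.0, 66.0]], [[337.0, 29.0]]]
1 110 [[[521.0, 140.0]], [[473.0, 390.0]]] [[[45.0, 65.0]], [[335.0, 29.0]]]
-1 90 [[[160.0, 42.0]], [[72.0, 269.0]]] [[[104.0, 214.0]], [[431.0, 167.0]]]
-1 95 [[[148.0, 41.0]], [[58.0, 266.0]]] [[[107.0, 222.0]], [[434.0, 175.0]]]
-1 100 [[[135.0, 40.0]], [[45.0, 264.0]]] [[[109.0, 231.0]], [[438.0, 183.0]]]
-1 105 [[[124.0, 39.0]], [[32.0, 263.0]]] [[[112.0, 240.0]], [[442.0, 192.0]]]
-1 110 [[[112.0, 40.0]], [[19.0, 263.0]]] [[[115.0, 251.0]], [[446.0, 202.0]]]
bangle [416. -17.   6.]
jar [818.  58.   0.]
mandrel [763. -30.   0.]
green [ 628. -330.   -0.]
purple [ 679. -228.    0.]
```

```bash
cat >> h.py <<'E'
from scipy.spatial.transform import Rotation as Ro
def pose():
    s=get_state(); q=s["orientation"]; return s,np.array(s["position"]),Ro.from_quat([q[1],q[2],q[3],q[0]])
def goto(P,yawx,flip=False):
    """tool y down, tool x at world angle yawx(rad); prints total tool-frame shift (after turn) and turn"""
    s,p,R=pose()
    x=np.array([np.cos(yawx),np.sin(yawx),0]); y=np.array([0,0,-1.]); Z=np.cross(x,y)
    Rt=Ro.from_matrix(np.stack([x,y,Z],1))
    print("t",round(s["t"],2),"pos",p.round(1),"F",np.round(s["wrist_force"],1),"w",round(s["grip_width"],1),"q6",round(s["qpos"][5],2),"q1",round(s["qpos"][0],2))
    print(" turn deg tool",np.degrees((R.inv()*Rt).as_rotvec()).round(2)," shift(before turn axes)",R.inv().apply(np.array(P)-p).round(1)," shift(after turn axes)",Rt.inv().apply(np.array(P)-p).round(1))
E
python3 - <<'E'
from h import *
s,p,R=pose(); print(R.as_matrix().round(3))
m=camera_model("wrist"); C=-m["R"].T@m["t"]; print("cam in tool",R.inv().apply(C-p).round(1)); print((R.as_matrix().T@m["R"].T).round(3))
box=np.array([545.1,220.2,.0259])
X=T(box,(0,125,210))[0]; print(X)
for y in (1.5967,1.5967-np.pi): goto(X,y)
# flap angles
E
```

```text
[[ 0.361 -0.001 -0.932]
 [ 0.932 -0.002  0.361]
 [-0.002 -1.     0.   ]]
cam in tool [   0.3 -144.5   71.5]
[[ 1.     0.     0.   ]
 [-0.    -0.285  0.958]
 [ 0.    -0.958 -0.285]]
[541.86286195 345.15807672 210.        ]
t 0.15 pos [243.7 628.8 230.2] F [-0.4  0.1  0.9] w 85.4 q6 -0.04 q1 1.16
 turn deg tool [-2.000e-02 -2.267e+01 -1.000e-01]  shift(before turn axes) [-156.7   20.5 -380.5]  shift(after turn axes) [-291.3   20.2 -290.7]
t 0.15 pos [243.7 628.8 230.2] F [-0.4  0.1  0.9] w 85.4 q6 -0.04 q1 1.16
 turn deg tool [ 1.4000e-01  1.5733e+02 -3.0000e-02]  shift(before turn axes) [-156.7   20.5 -380.5]  shift(after turn axes) [291.3  20.2 290.7]
```

>>> drive_tool:
  motion:
    - {"ry": -7.56}
    - {"ry": -7.56}
    - {"ry": -7.55}
  jaw: 0
  squeeze: 40

```text
validation failed for argument at $.mo...
```

>>> drive_tool:
  motion:
    - {"x": -29,"z": -29}
    - {"x": -29,"z": -29}
    - {"x": -29,"z": -29}
    - {"x": -29,"z": -29}
    - {"x": -29,"z": -29}
    - {"x": -29,"z": -29}
    - {"x": -29,"z": -29}
    - {"x": -29,"z": -29}
    - {"x": -29,"z": -29}
    - {"x": -29,"z": -29}

```text
validation failed for argument at $.mo...
```

```bash
python3 - <<'E'
from h import *
box=np.array([545.1,220.2,.0259])
goto(T(box,(0,125,210))[0],1.5967)
I=grab_frame("wrist"); cv2.imwrite("pics/w1.png",I)
goto(T(box,(0,125,210))[0],1.5967)
cv2.imwrite("pics/s1.png",grab_frame("scene"))
E
```

```text
t 0.15 pos [243.7 628.8 230.2] F [-0.4  0.1  0.9] w 85.4 q6 -0.04 q1 1.16
 turn deg tool [-2.000e-02 -2.267e+01 -1.000e-01]  shift(before turn axes) [-156.7   20.5 -380.5]  shift(after turn axes) [-291.3   20.2 -290.7]
t 0.2 pos [243.8 629.  230.4] F [0.1 0.  0.5] w 85.5 q6 -0.04 q1 1.16
 turn deg tool [-2.000e-02 -2.267e+01 -8.000e-02]  shift(before turn axes) [-156.9   20.6 -380.5]  shift(after turn axes) [-291.4   20.4 -290.6]
```

View pics/w1.png

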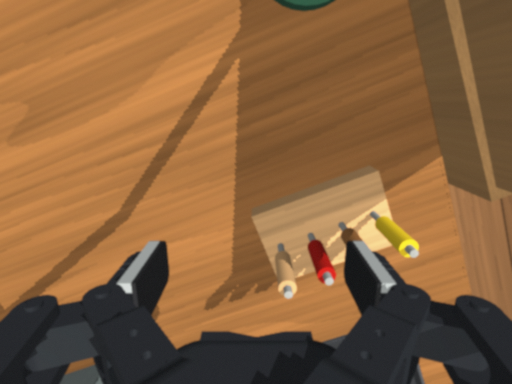

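View pics/s1.png

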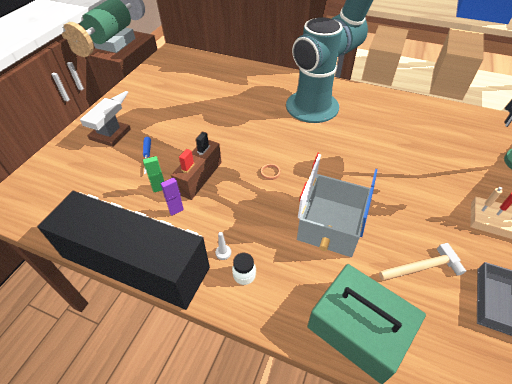

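The arm hasn't moved because validation failed. The rows probably need all six keys.

>>> drive_tool:
  motion:
    - {"x": 0,"y": 0,"z": 0,"rx": 0,"ry": -7.56,"rz": 0}
    - {"x": 0,"y": 0,"z": 0,"rx": 0,"ry": -7.56,"rz": 0}
    - {"x": 0,"y": 0,"z": 0,"rx": 0,"ry": -7.55,"rz": 0}
  jaw: 0
  squeeze: 40

```text
t: 0.55
position: [243.9, 629.2, 231.0]
orientation: [0.492, -0.492, -0.508, 0.508]
wrist_force: [-0.2, 0.1, 0.1]
grip_width: 43.8
```

>>> drive_tool:
  motion:
    - {"x": -29,"y": 0,"z": -29,"rx": 0,"ry": 0,"rz": 0}
    - {"x": -29,"y": 0,"z": -29,"rx": 0,"ry": 0,"rz": 0}
    - {"x": -29,"y": 0,"z": -29,"rx": 0,"ry": 0,"rz": 0}
    - {"x": -29,"y": 0,"z": -29,"rx": 0,"ry": 0,"rz": 0}
    - {"x": -29,"y": 0,"z": -29,"rx": 0,"ry": 0,"rz": 0}
    - {"x": -29,"y": 0,"z": -29,"rx": 0,"ry": 0,"rz": 0}
    - {"x": -29,"y": 0,"z": -29,"rx": 0,"ry": 0,"rz": 0}
    - {"x": -29,"y": 0,"z": -29,"rx": 0,"ry": 0,"rz": 0}
    - {"x": -29,"y": 0,"z": -29,"rx": 0,"ry": 0,"rz": 0}
    - {"x": -29,"y": 0,"z": -29,"rx": 0,"ry": 0,"rz": 0}

```text
t: 1.55
position: [542.4, 345.6, 231.3]
orientation: [-0.494, 0.493, 0.506, -0.506]
wrist_force: [-0.1, -0.1, 0.3]
grip_width: 0.4
```

```bash
python3 - <<'E'
from h import *
box=np.array([545.1,220.2,.0259])
I=grab_frame("wrist"); cv2.imwrite("pics/w2.png",I)
goto(T(box,(0,125,165))[0],1.5967)
cv2.imwrite("pics/s2.png",grab_frame("scene"))
E
```

```text
t 1.6 pos [547.  340.9 231.3] F [ 3.9 -2.2  0.1] w -0.2 q6 -1.07 q1 0.52
 turn deg tool [ 0.23 -0.18 -0.21]  shift(before turn axes) [ 4.6 66.2  5.3]  shift(after turn axes) [ 4.3 66.3  5. ]
```

View pics/w2.png

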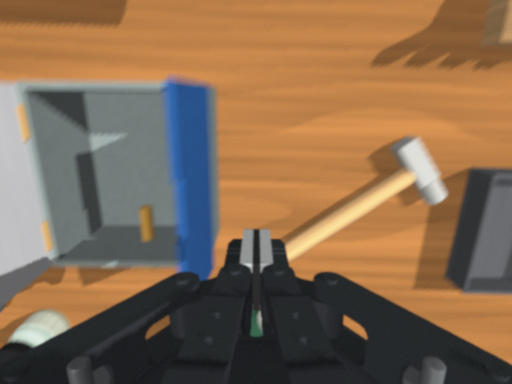

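View pics/s2.png

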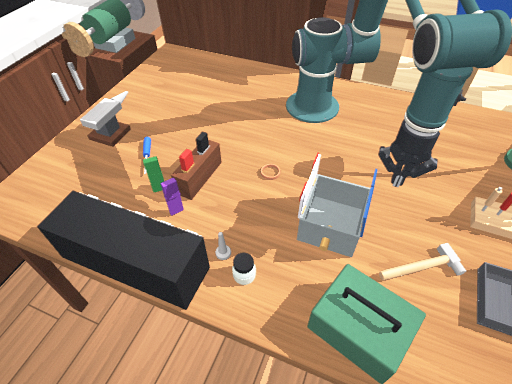

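>>> drive_tool:
  motion:
    - {"x": 0,"y": 22,"z": 0,"rx": 0,"ry": 0,"rz": 0}
    - {"x": 0,"y": 22,"z": 0,"rx": 0,"ry": 0,"rz": 0}
    - {"x": 0,"y": 22,"z": 0,"rx": 0,"ry": 0,"rz": 0}
    - {"x": -15,"y": 0,"z": 0,"rx": 0,"ry": 0,"rz": 0}
    - {"x": -15,"y": 0,"z": 0,"rx": 0,"ry": 0,"rz": 0}
    - {"x": -10,"y": 0,"z": 0,"rx": 0,"ry": 0,"rz": 0}
    - {"x": -9,"y": 1,"z": 0,"rx": 0,"ry": 0,"rz": 0}
    - {"x": -9,"y": 2,"z": 0,"rx": 0,"ry": 0,"rz": 0}
    - {"x": -8,"y": 3,"z": 0,"rx": 0,"ry": 0,"rz": 0}

```text
t: 2.55
position: [543.9, 280.4, 160.4]
orientation: [-0.493, 0.494, 0.507, -0.506]
wrist_force: [0.9, 1.0, 0.9]
grip_width: 0.1
```

```bash
python3 - <<'E'
from h import *
box=np.array([545.1,220.2,.0259])
goto(T(box,(0,59.6,159))[0],1.5967)
I=grab_frame("wrist"); cv2.imwrite("pics/w3.png",np.hstack([I,cv2.resize(grab_frame("scene")[140:260,280:400],(384,384))]))
E
```

```text
t 2.55 pos [543.9 280.4 160.4] F [0.9 1.  0.9] w 0.1 q6 -1.16 q1 0.44
 turn deg tool [ 0.13 -0.02  0.05]  shift(before turn axes) [-0.6  1.4  0.3]  shift(after turn axes) [-0.6  1.4  0.3]
```

View pics/w3.png

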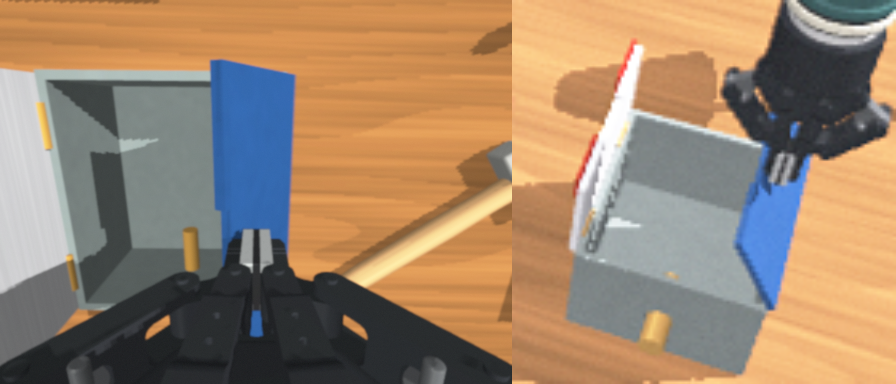

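The blue flap is folding inward under the fingers. I'll continue the arc.

>>> drive_tool:
  motion:
    - {"x": -8,"y": 4,"z": 0,"rx": 0,"ry": 0,"rz": 0}
    - {"x": -8,"y": 5,"z": 0,"rx": 0,"ry": 0,"rz": 0}
    - {"x": -7,"y": 6,"z": 0,"rx": 0,"ry": 0,"rz": 0}
    - {"x": -6,"y": 7,"z": 0,"rx": 0,"ry": 0,"rz": 0}
    - {"x": -5,"y": 7,"z": 0,"rx": 0,"ry": 0,"rz": 0}
    - {"x": -5,"y": 8,"z": 0,"rx": 0,"ry": 0,"rz": 0}
    - {"x": -3,"y": 6,"z": 0,"rx": 0,"ry": 0,"rz": 0}
    - {"x": -2,"y": 5,"z": 0,"rx": 0,"ry": 0,"rz": 0}
    - {"x": -1,"y": 3,"z": 0,"rx": 0,"ry": 0,"rz": 0}
    - {"x": 0,"y": 2,"z": 0,"rx": 0,"ry": 0,"rz": 0}

```text
t: 3.65
position: [544.1, 235.7, 105.9]
orientation: [0.493, -0.493, -0.506, 0.507]
wrist_force: [-1.3, -1.6, 8.3]
grip_width: -0.2
```

>>> drive_tool:
  motion:
    - {"x": 0,"y": 2,"z": 0,"rx": 0,"ry": 0,"rz": 0}
    - {"x": 0,"y": 1,"z": 0,"rx": 0,"ry": 0,"rz": 0}
    - {"x": 0,"y": 0,"z": 0,"rx": 0,"ry": 0,"rz": 0}

```text
t: 3.95
position: [544.2, 235.8, 105.9]
orientation: [0.493, -0.494, -0.506, 0.507]
wrist_force: [-6.6, -4.0, 14.2]
grip_width: 0.1
```

```bash
python3 - <<'E'
from h import *
box=np.array([545.1,220.2,.0259])
goto(T(box,(0,15,106))[0],1.5967)
I=grab_frame("wrist"); cv2.imwrite("pics/w4.png",np.hstack([I,cv2.resize(grab_frame("scene")[140:260,280:400],(384,384))]))
E
```

```text
t 3.95 pos [544.2 235.8 105.9] F [-6.6 -4.  14.2] w 0.1 q6 -1.23 q1 0.37
 turn deg tool [-0.01  0.03 -0.05]  shift(before turn axes) [-0.6 -0.1 -0.5]  shift(after turn axes) [-0.6 -0.1 -0.5]
```

View pics/w4.png

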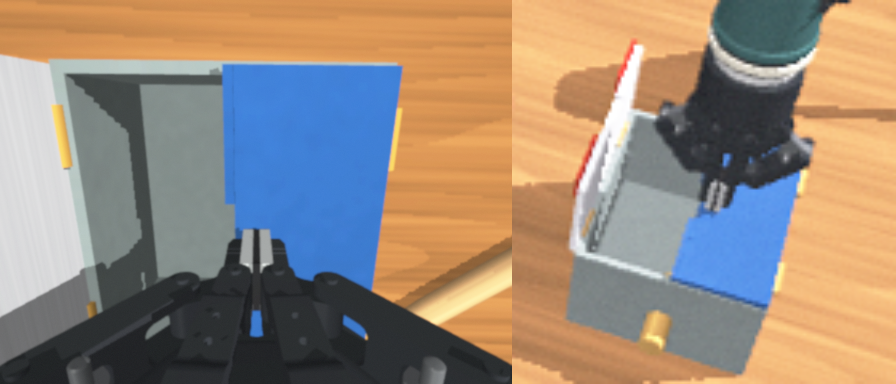

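>>> drive_tool:
  motion:
    - {"x": 0,"y": -28,"z": 0,"rx": 0,"ry": 0,"rz": 0}
    - {"x": 0,"y": -28,"z": 0,"rx": 0,"ry": 0,"rz": 0}
    - {"x": 0,"y": -28,"z": 0,"rx": 0,"ry": 0,"rz": 0}
    - {"x": 0,"y": -28,"z": 0,"rx": 0,"ry": 0,"rz": 0}
    - {"x": -28,"y": 0,"z": 0,"rx": 0,"ry": 0,"rz": 0}
    - {"x": -28,"y": 0,"z": 0,"rx": 0,"ry": 0,"rz": 0}
    - {"x": -28,"y": 0,"z": 0,"rx": 0,"ry": 0,"rz": 0}
    - {"x": -28,"y": 0,"z": 0,"rx": 0,"ry": 0,"rz": 0}
    - {"x": -28,"y": 0,"z": 0,"rx": 0,"ry": 0,"rz": 0}

```text
t: 4.95
position: [547.9, 95.2, 215.6]
orientation: [-0.493, 0.494, 0.507, -0.506]
wrist_force: [0.1, 0.0, 0.2]
grip_width: 0.0
```

```bash
python3 - <<'E'
from h import *
box=np.array([545.1,220.2,.0259])
I=grab_frame("wrist"); cv2.imwrite("pics/w5.png",np.hstack([I,cv2.resize(grab_frame("scene")[140:260,280:400],(384,384))]))
goto(T(box,(0,-125,165))[0],1.5967)
E
```

```text
t 5.05 pos [548.   93.4 215.5] F [-0.  -0.2 -0.1] w -0.3 q6 -1.47 q1 0.12
 turn deg tool [ 0.03 -0.16 -0.08]  shift(before turn axes) [ 1.9 50.5 -0.4]  shift(after turn axes) [ 1.9 50.5 -0.4]
```

View pics/w5.png

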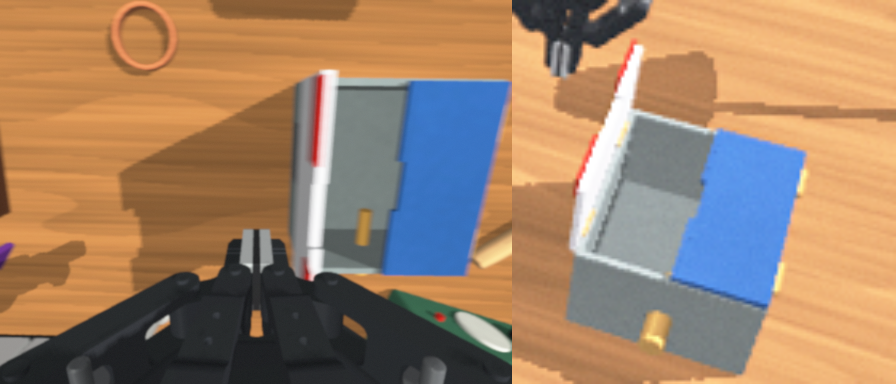

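>>> drive_tool:
  motion:
    - {"x": 0,"y": 25,"z": 0,"rx": 0,"ry": 0,"rz": 0}
    - {"x": 0,"y": 25,"z": 0,"rx": 0,"ry": 0,"rz": 0}
    - {"x": 16,"y": 0,"z": 0,"rx": 0,"ry": 0,"rz": 0}
    - {"x": 16,"y": 0,"z": 0,"rx": 0,"ry": 0,"rz": 0}
    - {"x": 9,"y": 1,"z": 0,"rx": 0,"ry": 0,"rz": 0}
    - {"x": 9,"y": 1,"z": 0,"rx": 0,"ry": 0,"rz": 0}
    - {"x": 9,"y": 2,"z": 0,"rx": 0,"ry": 0,"rz": 0}
    - {"x": 8,"y": 3,"z": 0,"rx": 0,"ry": 0,"rz": 0}

```text
t: 5.85
position: [546.8, 164.2, 159.1]
orientation: [-0.493, 0.494, 0.507, -0.506]
wrist_force: [0.4, -0.5, 0.1]
grip_width: 0.2
```

>>> drive_tool:
  motion:
    - {"x": 8,"y": 4,"z": 0,"rx": 0,"ry": 0,"rz": 0}
    - {"x": 8,"y": 5,"z": 0,"rx": 0,"ry": 0,"rz": 0}
    - {"x": 7,"y": 6,"z": 0,"rx": 0,"ry": 0,"rz": 0}
    - {"x": 6,"y": 7,"z": 0,"rx": 0,"ry": 0,"rz": 0}
    - {"x": 5,"y": 7,"z": 0,"rx": 0,"ry": 0,"rz": 0}
    - {"x": 5,"y": 8,"z": 0,"rx": 0,"ry": 0,"rz": 0}
    - {"x": 3,"y": 6,"z": 0,"rx": 0,"ry": 0,"rz": 0}
    - {"x": 2,"y": 5,"z": 0,"rx": 0,"ry": 0,"rz": 0}
    - {"x": 1,"y": 3,"z": 0,"rx": 0,"ry": 0,"rz": 0}
    - {"x": 0,"y": 2,"z": 0,"rx": 0,"ry": 0,"rz": 0}

```text
t: 6.85
position: [544.8, 208.2, 105.9]
orientation: [0.494, -0.493, -0.506, 0.507]
wrist_force: [-5.1, -1.4, 12.7]
grip_width: -0.0
```

>>> drive_tool:
  motion:
    - {"x": 0,"y": 2,"z": 0,"rx": 0,"ry": 0,"rz": 0}
    - {"x": 0,"y": 1,"z": 0,"rx": 0,"ry": 0,"rz": 0}
    - {"x": 0,"y": 0,"z": 0,"rx": 0,"ry": 0,"rz": 0}

```text
t: 7.15
position: [544.9, 208.2, 105.8]
orientation: [-0.494, 0.493, 0.506, -0.506]
wrist_force: [-9.3, -2.3, 18.7]
grip_width: -0.2
```

```bash
python3 - <<'E'
from h import *
box=np.array([545.1,220.2,.0259])
goto(T(box,(0,-15,106))[0],1.5967)
I=grab_frame("wrist"); cv2.imwrite("pics/w6.png",np.hstack([I,cv2.resize(grab_frame("scene")[140:260,280:400],(384,384))]))
E
```

```text
t 7.15 pos [544.9 208.2 105.8] F [-9.3 -2.3 18.7] w -0.2 q6 -1.27 q1 0.32
 turn deg tool [-0.02 -0.02  0.03]  shift(before turn axes) [-3.1 -0.2 -0.6]  shift(after turn axes) [-3.1 -0.2 -0.6]
```

View pics/w6.png

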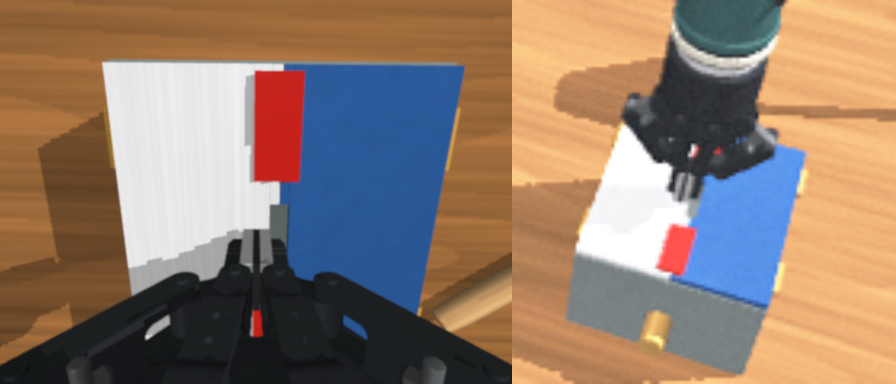

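>>> drive_tool:
  motion:
    - {"x": 0,"y": -30,"z": 0,"rx": 0,"ry": 0,"rz": 0}
    - {"x": 4,"y": -20,"z": -13,"rx": 0,"ry": 0,"rz": 0}
    - {"x": 4,"y": -10,"z": -13,"rx": 0,"ry": 0,"rz": 0}
    - {"x": 4,"y": -5,"z": -13,"rx": 0,"ry": 0,"rz": 0}
    - {"x": 0,"y": 0,"z": 0,"rx": 0,"ry": 0,"rz": 0}
    - {"x": 0,"y": 0,"z": 0,"rx": 0,"ry": 0,"rz": 0}
    - {"x": 0,"y": 0,"z": 0,"rx": 0,"ry": 0,"rz": 0}

```text
t: 7.95
position: [582.5, 220.6, 166.3]
orientation: [0.494, -0.493, -0.506, 0.507]
wrist_force: [-0.8, -0.7, -0.6]
grip_width: -0.2
```

```bash
python3 - <<'E'
from h import *
import pickle
box=np.array([545.1,220.2,.0259])
goto(T(box,(40,0,170))[0],1.5967)
m=camera_model("wrist")
I=grab_frame("wrist"); cv2.imwrite("pics/w7.png",I); pickle.dump(m,open("w7.pkl","wb"))
print(proj("w",T(box,[(22.5,5,106),(22.5,-5,106),(-22.5,-5,106),(-22.5,5,106)]),m).round(1))
cv2.imwrite("pics/w7z.png",cv2.resize(I[90:230,190:330],None,fx=4,fy=4,interpolation=cv2.INTER_CUBIC))
E
```

```text
t 7.95 pos [582.5 220.6 166.3] F [-0.8 -0.7 -0.6] w -0.2 q6 -1.27 q1 0.32
 turn deg tool [-0.12 -0.01 -0.03]  shift(before turn axes) [ 0.6 -3.7 -2.6]  shift(after turn axes) [ 0.6 -3.7 -2.6]
[[264.  184.4]
 [249.9 184.4]
 [249.5 119.4]
 [264.5 119.4]]
```

View pics/w7.png

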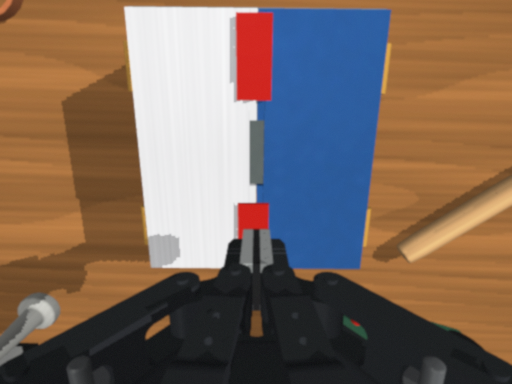

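View pics/w7z.png

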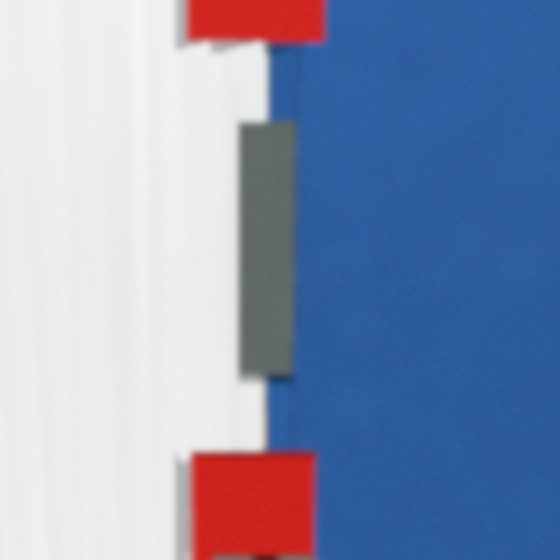

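```bash
python3 - <<'E'
from h import *
import pickle
m=pickle.load(open("w7.pkl","rb")); I=cv2.imread("pics/w7.png").astype(int)
# edges by per-row/col scan
g=I[...,2] # red channel: white vs grey vs blue
b,gg,r=I[...,0],I[...,1],I[...,2]
L=[];Rr=[]
for y in range(126,181,3):
    row=r[y,235:285]; 
    # white->grey : r crosses
    def cross(a,lo,hi,th):
        for i in range(lo,hi):
            if (a[i]-th)*(a[i+1]-th)<=0 and a[i]!=a[i+1]: return i+(a[i]-th)/(a[i]-a[i+1])
    w=r[y,244];gv=r[y,256];bl=r[y,270]
    l=cross(r[y],244,256,(w+gv)/2)
    s=(b-r)[y]; rr=cross(s,256,270,(s[256]+s[270])/2)
    L.append((l,y));Rr.append((rr,y))
C=[]
for x in (252,254,256,258,260):
    col=r[:,x]; 
    t=None
    C.append((x,[round(int(v)) for v in r[114:126,x]],[int(v) for v in r[178:192,x]]))
print(C[1],C[3])
for nm,E in(("L",L),("R",Rr)):
    P=np.array([ray("w",u,106,m)[:2] for u in E if u[0] is not None]); k=np.polyfit(P[:,0],P[:,1],1); print(nm,"y at 545:",np.polyval(k,545).round(2),"yaw",k[0].round(4))
for u in ((256.5,120.1),(256.5,184.1),(256.5,184.9),(125,7),(390,10),(150,268),(361,268)): print(u,ray("w",u,106,m).round(1))
E
```

```text
(254, [235, 235, 235, 235, 233, 222, 178, 121, 99, 98, 98, 98], [97, 98, 98, 98, 103, 122, 152, 190, 221, 229, 231, 231, 231, 231]) (258, [61, 60, 62, 61, 62, 69, 83, 94, 98, 96, 97, 98], [96, 96, 96, 97, 94, 76, 44, 37, 44, 46, 48, 48, 48, 46])
L y at 545: 214.85 yaw 0.0198
R y at 545: 224.6 yaw 0.0177
(256.5, 120.1) [523.1 219.3 106. ]
(256.5, 184.1) [567.4 220.4 106. ]
(256.5, 184.9) [568.  220.5 106. ]
(125, 7) [458.5 138.  106. ]
(390, 10) [456.  298.4 106. ]
(150, 268) [636.7 139.9 106. ]
(361, 268) [632.4 302.9 106. ]
```

>>> drive_tool:
  motion:
    - {"x": -20,"y": -25,"z": 0,"rx": 0,"ry": 0,"rz": 0}
    - {"x": -46,"y": -18,"z": 0,"rx": 0,"ry": 0,"rz": 0}
    - {"x": -49,"y": 0,"z": 0,"rx": 0,"ry": 0,"rz": 0}
    - {"x": -49,"y": 0,"z": 0,"rx": 0,"ry": 0,"rz": 0}
    - {"x": -49,"y": 0,"z": 0,"rx": 0,"ry": 0,"rz": 0}
    - {"x": -49,"y": 0,"z": 0,"rx": 0,"ry": 0,"rz": 0}
    - {"x": -49,"y": 0,"z": 0,"rx": 0,"ry": 0,"rz": 0}
    - {"x": -49,"y": 0,"z": 0,"rx": 0,"ry": 0,"rz": 0}
    - {"x": -49,"y": 0,"z": 0,"rx": 0,"ry": 0,"rz": 0}
    - {"x": -49,"y": 0,"z": 0,"rx": 0,"ry": 0,"rz": 0}
  jaw: 50

```text
t: 9.0
position: [594.4, -238.5, 209.8]
orientation: [0.494, -0.493, -0.506, 0.506]
wrist_force: [1.2, 1.3, 0.3]
grip_width: 50.0
```

>>> drive_tool:
  motion:
    - {"x": 0,"y": 0,"z": 0,"rx": 0,"ry": 5.4,"rz": 0}
    - {"x": 0,"y": 0,"z": -5,"rx": 0,"ry": 0,"rz": 0}
    - {"x": 0,"y": 0,"z": -5,"rx": 0,"ry": 0,"rz": 0}
    - {"x": 0,"y": 0,"z": 0,"rx": 0,"ry": 0,"rz": 0}
    - {"x": 0,"y": 0,"z": 0,"rx": 0,"ry": 0,"rz": 0}

```text
t: 9.5
position: [605.7, -236.2, 210.2]
orientation: [0.516, -0.516, -0.483, 0.483]
wrist_force: [-0.5, 0.3, 0.1]
grip_width: 49.5
```

```bash
python3 - <<'E'
from h import *
import pickle
goto((568,-237.8,210),1.5024)
m=camera_model("wrist")
I=grab_frame("wrist"); cv2.imwrite("pics/w8.png",I); pickle.dump(m,open("w8.pkl","wb"))
q=[523.15,-234.7,-.0684]
print(proj("w",T(q,[(45+21,10,148),(45+21,-10,148),(45-21,-10,148),(45-21,10,148)]),m).round(1))
E
```

```text
t 9.5 pos [ 605.7 -236.2  210.2] F [-0.5  0.3  0.1] w 49.5 q6 -1.92 q1 -0.41
 turn deg tool [-0.02  0.16  0.01]  shift(before turn axes) [-4.1  0.2 37.5]  shift(after turn axes) [-4.2  0.2 37.5]
[[264.2 181.4]
 [236.2 181.4]
 [235.2 121.1]
 [264.9 121.2]]
```

View pics/w8.png

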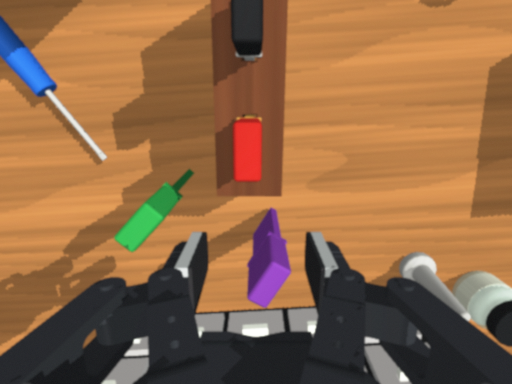

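```bash
python3 - <<'E'
from h import *
import pickle
m=pickle.load(open("w8.pkl","rb")); I=cv2.imread("pics/w8.png")
H=cv2.cvtColor(I,cv2.COLOR_BGR2HSV)
k=(((H[...,0]<8)|(H[...,0]>172))&(H[...,1]>180)&(H[...,2]>120)).astype(np.uint8)
k[:100]=0;k[200:]=0
c=max(cv2.findContours(k,0,1)[0],key=cv2.contourArea); print(cv2.boundingRect(c),cv2.minAreaRect(c))
cv2.imwrite("pics/w8z.png",cv2.resize(I[105:205,200:300],None,fx=6,fy=6,interpolation=cv2.INTER_CUBIC))
E
```

```text
(233, 118, 29, 64) ((247.0, 149.5), (27.999996185302734, 62.99999237060547), -0.0)
```

View pics/w8z.png

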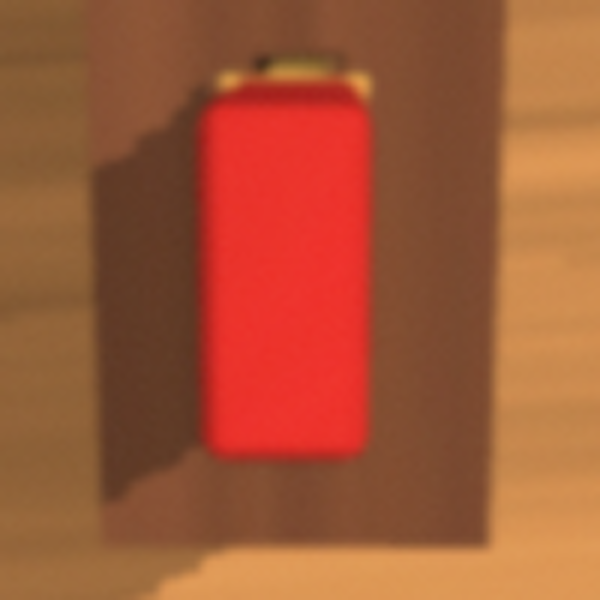

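```bash
python3 - <<'E'
from h import *
import pickle
m=pickle.load(open("w8.pkl","rb"))
Z=lambda u:z((200,105),6,u)
P=[ray("w",Z(u),148,m) for u in((202,105),(372,105),(368,458),(205,458))]
print(np.round(P,1),np.mean(P,0).round(2))
a=(P[2]+P[3]-P[0]-P[1]);print("yaw",np.arctan2(a[1],a[0]), np.linalg.norm(a)/2, [np.arctan2(*(P[j]-P[i])[1::-1]) for i,j in((0,3),(1,2))])
goto((np.mean(P,0)[0],np.mean(P,0)[1],100),np.pi/2+np.arctan2(a[1],a[0]))
goto((np.mean(P,0)[0],np.mean(P,0)[1],100),np.pi/2-.068)
E
```

```text
[[ 547.  -247.7  148. ]
 [ 548.2 -228.6  148. ]
 [ 589.1 -231.6  148. ]
 [ 587.9 -250.9  148. ]] [ 568.05 -239.68  148.  ]
yaw -0.0751567770986928 41.02393995109463 [np.float64(-0.07848526697779154), np.float64(-0.07182812733783867)]
t 9.55 pos [ 605.6 -236.3  210.2] F [ 0.3  0.1 -0.2] w 49.7 q6 -1.92 q1 -0.41
 turn deg tool [-0.02  0.53  0.01]  shift(before turn axes) [ -5.9 110.2  37.2]  shift(after turn axes) [ -6.2 110.2  37.2]
t 9.55 pos [ 605.6 -236.3  210.2] F [ 0.3  0.1 -0.2] w 49.7 q6 -1.92 q1 -0.41
 turn deg tool [-0.02  0.12  0.01]  shift(before turn axes) [ -5.9 110.2  37.2]  shift(after turn axes) [ -5.9 110.2  37.3]
```

>>> drive_tool:
  motion:
    - {"x": -3,"y": 0,"z": 18.6,"rx": 0,"ry": 0.4,"rz": 0}
    - {"x": -3,"y": 0,"z": 18.6,"rx": 0,"ry": 0,"rz": 0}
    - {"x": 0,"y": 20,"z": 0,"rx": 0,"ry": 0,"rz": 0}
    - {"x": 0,"y": 20,"z": 0,"rx": 0,"ry": 0,"rz": 0}
    - {"x": 0,"y": 20,"z": 0,"rx": 0,"ry": 0,"rz": 0}
    - {"x": 0,"y": 20,"z": 0,"rx": 0,"ry": 0,"rz": 0}
    - {"x": 0,"y": 15,"z": 0,"rx": 0,"ry": 0,"rz": 0}
    - {"x": 0,"y": 12,"z": 0,"rx": 0,"ry": 0,"rz": 0}
    - {"x": 0,"y": 0,"z": 0,"rx": 0,"ry": 0,"rz": 0}
    - {"x": 0,"y": 0,"z": 0,"rx": 0,"ry": 0,"rz": 0}

```text
t: 10.55
position: [568.2, -240.8, 103.5]
orientation: [-0.518, 0.518, 0.481, -0.481]
wrist_force: [0.1, 0.0, -0.4]
grip_width: 50.0
```

```bash
python3 - <<'E'
from h import *
goto((568.05,-239.7,102),np.pi/2-.074)
I=grab_frame("wrist"); cv2.imwrite("pics/w9.png",np.hstack([I,cv2.resize(grab_frame("side")[200:320,190:330],(448,384))])[:,:])
E
```

```text
t 10.55 pos [ 568.2 -240.8  103.5] F [ 0.1  0.  -0.4] w 50.0 q6 -1.94 q1 -0.44
 turn deg tool [ 0.01 -0.06 -0.  ]  shift(before turn axes) [1.1 1.5 0.2]  shift(after turn axes) [1.1 1.5 0.2]
```

View pics/w9.png

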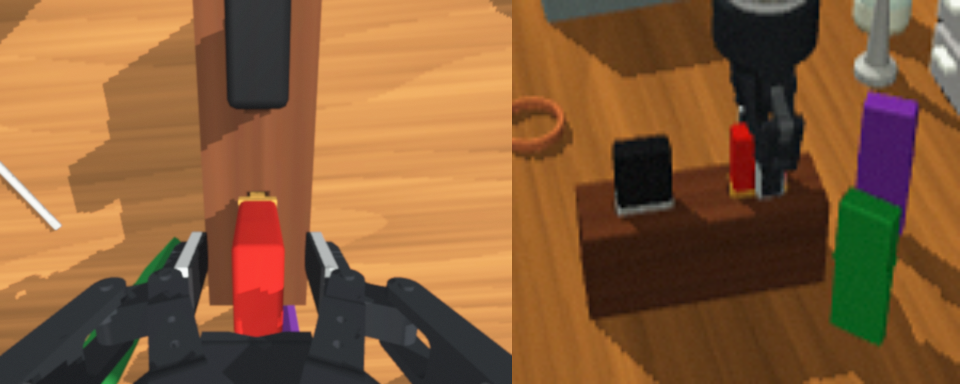

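>>> drive_tool:
  motion:
    - {"x": 1,"y": 0,"z": 0,"rx": 0,"ry": 0,"rz": 0}
    - {"x": 0,"y": 0,"z": 0,"rx": 0,"ry": 0,"rz": 0}
    - {"x": 0,"y": 0,"z": 0,"rx": 0,"ry": 0,"rz": 0}
    - {"x": 0,"y": 0,"z": 0,"rx": 0,"ry": 0,"rz": 0}
    - {"x": 0,"y": 0,"z": 0,"rx": 0,"ry": 0,"rz": 0}
    - {"x": 0,"y": 0,"z": 0,"rx": 0,"ry": 0,"rz": 0}
    - {"x": 0,"y": 0,"z": 0,"rx": 0,"ry": 0,"rz": 0}
  jaw: 0
  squeeze: 70

```text
t: 11.35
position: [568.7, -240.1, 104.3]
orientation: [-0.518, 0.519, 0.481, -0.481]
wrist_force: [-0.2, -0.0, 6.0]
grip_width: 19.2
```

```bash
python3 - <<'E'
from h import *
goto((568.05,-239.7,102),np.pi/2-.074)
I=grab_frame("wrist"); cv2.imwrite("pics/w10.png",I)
E
```

```text
t 11.35 pos [ 568.7 -240.1  104.3] F [-0.2 -0.   6. ] w 19.2 q6 -1.94 q1 -0.44
 turn deg tool [ 0.09 -0.08 -0.03]  shift(before turn axes) [0.4 2.3 0.7]  shift(after turn axes) [0.4 2.3 0.7]
```

View pics/w10.png

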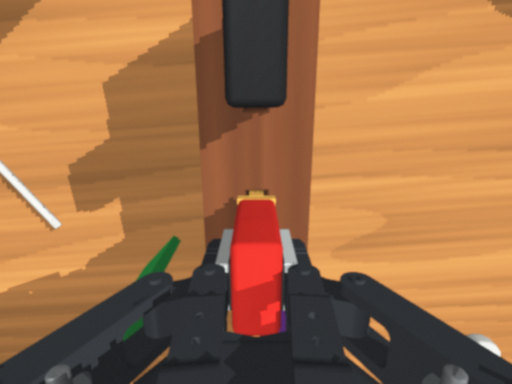

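>>> drive_tool:
  motion:
    - {"x": 0,"y": -5,"z": 0,"rx": 0,"ry": 0,"rz": 0}
    - {"x": 0,"y": -10,"z": 0,"rx": 0,"ry": 0,"rz": 0}
    - {"x": 0,"y": -15,"z": 0,"rx": 0,"ry": 0,"rz": 0}
    - {"x": 0,"y": -18,"z": 0,"rx": 0,"ry": 0,"rz": 0}
    - {"x": 0,"y": -20,"z": 0,"rx": 0,"ry": 0,"rz": 0}
    - {"x": 0,"y": -20,"z": 0,"rx": 0,"ry": 0,"rz": 0}
    - {"x": 0,"y": -20,"z": 0,"rx": 0,"ry": 0,"rz": 0}
    - {"x": 0,"y": -20,"z": 0,"rx": 0,"ry": 0,"rz": 0}
    - {"x": 0,"y": -12,"z": 0,"rx": 0,"ry": 0,"rz": 0}
    - {"x": 0,"y": 0,"z": 0,"rx": 0,"ry": 0,"rz": 0}

```text
t: 12.4
position: [569.2, -240.4, 246.5]
orientation: [-0.517, 0.52, 0.481, -0.48]
wrist_force: [1.2, -0.7, -2.3]
grip_width: 19.4
```

```bash
python3 - <<'E'
from h import *
goto((545.5,219.73,250),np.pi/2+.021)
I=grab_frame("wrist"); cv2.imwrite("pics/w11.png",I)
cv2.imwrite("pics/s11.png",np.hstack([cv2.resize(grab_frame("side")[150:320,190:360],(400,400)),cv2.resize(grab_frame("scene")[60:230,110:280],(400,400))]))
E
```

```text
t 12.4 pos [ 569.2 -240.4  246.5] F [ 1.2 -0.7 -2.3] w 19.4 q6 -1.94 q1 -0.44
 turn deg tool [ 0.24 -5.52 -0.11]  shift(before turn axes) [457.1  -4.6  58.2]  shift(after turn axes) [460.5  -3.5  14. ]
```

View pics/w11.png

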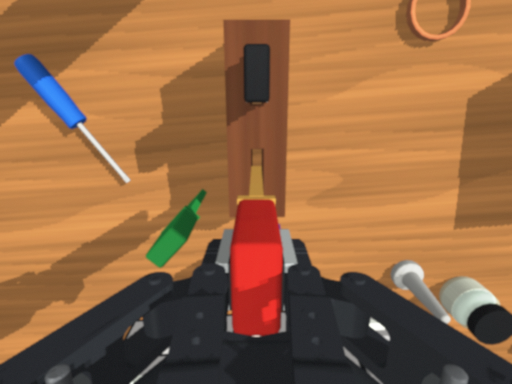

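View pics/s11.png

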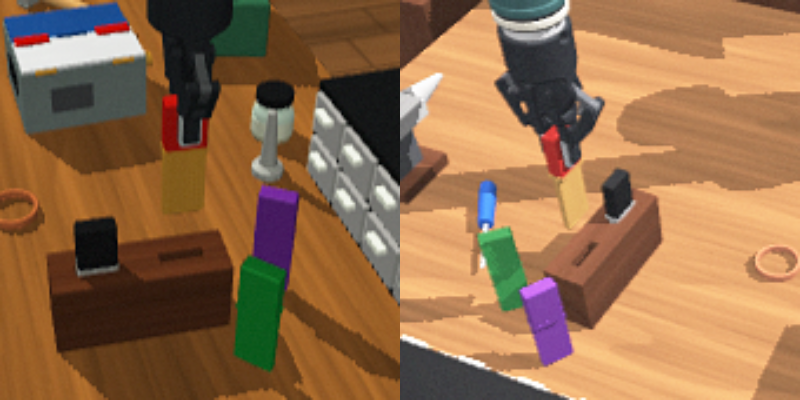

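```bash
python3 - <<'E'
from h import *
I=cv2.imread("pics/w11.png")
cv2.imwrite("pics/w11z.png",cv2.resize(I[135:225,215:305],None,fx=6,fy=6,interpolation=cv2.INTER_CUBIC))
# predicted tip corners in camera from tool frame
Rct=np.array([[1,0,0],[0,-.285,.958],[0,-.958,-.285]]).T
C=np.array([.3,-144.5,71.5]);K=camera_model("wrist")["camera_matrix"]
for X in ((-4,96.3,21.5),(4,96.3,21.5),(-10,16.3,21),(10,16.3,21),(-4,16.3,21.5),(4,16.3,21.5),(-10,-43.7,21),(10,-43.7,21)):
    c=Rct@(np.array(X)-C); u=K@c; print(X,(u[:2]/u[2]).round(1))
E
```

```text
(-4, 96.3, 21.5) [250.7 164.8]
(4, 96.3, 21.5) [260.5 164.8]
(-10, 16.3, 21) [237.7 194.6]
(10, 16.3, 21) [273.2 194.6]
(-4, 16.3, 21.5) [248.3 193.8]
(4, 16.3, 21.5) [262.6 193.8]
(-10, -43.7, 21) [228.2 243.1]
(10, -43.7, 21) [282.2 243.1]
```

View pics/w11z.png

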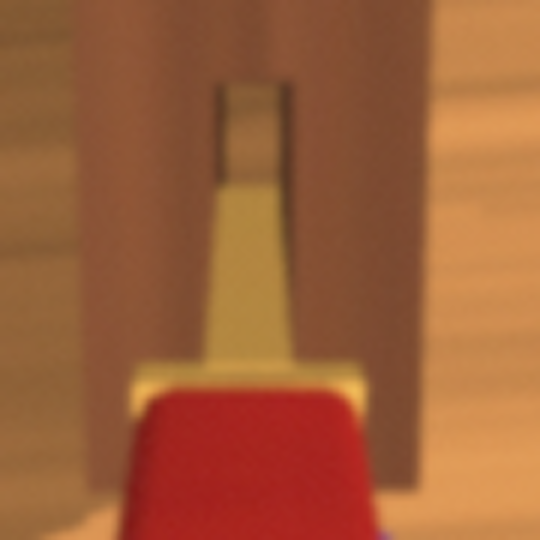

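>>> drive_tool:
  motion:
    - {"x": 0,"y": 0,"z": 0,"rx": 0,"ry": -2.7,"rz": 0}
    - {"x": 0,"y": 0,"z": 0,"rx": 0,"ry": -2.8,"rz": 0}
    - {"x": 20,"y": 0,"z": 2,"rx": 0,"ry": 0,"rz": 0}
    - {"x": 35,"y": 0,"z": 2,"rx": 0,"ry": 0,"rz": 0}
    - {"x": 40,"y": 0,"z": 2,"rx": 0,"ry": 0,"rz": 0}
    - {"x": 40,"y": 0,"z": 2,"rx": 0,"ry": 0,"rz": 0}
    - {"x": 40,"y": 0,"z": 2,"rx": 0,"ry": 0,"rz": 0}
    - {"x": 40,"y": 0,"z": 2,"rx": 0,"ry": 0,"rz": 0}
    - {"x": 40,"y": 0,"z": 2,"rx": 0,"ry": 0,"rz": 0}
    - {"x": 40,"y": 0,"z": 0,"rx": 0,"ry": 0,"rz": 0}

```text
t: 13.55
position: [546.1, 57.1, 242.0]
orientation: [0.496, -0.494, -0.504, 0.506]
wrist_force: [1.2, -0.0, -2.7]
grip_width: 18.9
```

>>> drive_tool:
  motion:
    - {"x": 40,"y": 0,"z": 0,"rx": 0,"ry": 0,"rz": 0}
    - {"x": 40,"y": 0,"z": 0,"rx": 0,"ry": 0,"rz": 0}
    - {"x": 40,"y": 0,"z": 0,"rx": 0,"ry": 0,"rz": 0}
    - {"x": 30,"y": 0,"z": 0,"rx": 0,"ry": 0,"rz": 0}
    - {"x": 15,"y": 0,"z": 0,"rx": 0,"ry": 0,"rz": 0}
    - {"x": 0,"y": 10,"z": 0,"rx": 0,"ry": 0,"rz": 0}
    - {"x": 0,"y": 10,"z": 0,"rx": 0,"ry": 0,"rz": 0}
    - {"x": 0,"y": 0,"z": 0,"rx": 0,"ry": 0,"rz": 0}
    - {"x": 0,"y": 0,"z": 0,"rx": 0,"ry": 0,"rz": 0}
    - {"x": 0,"y": 0,"z": 0,"rx": 0,"ry": 0,"rz": 0}

```text
t: 14.55
position: [544.8, 218.8, 223.4]
orientation: [0.495, -0.495, -0.505, 0.505]
wrist_force: [-0.1, 0.4, -2.2]
grip_width: 19.2
```

```bash
python3 - <<'E'
from h import *
import pickle
goto((545.5,219.73,217),np.pi/2+.021)
m=camera_model("wrist");pickle.dump(m,open("w12.pkl","wb"))
I=grab_frame("wrist"); cv2.imwrite("pics/w12.png",I)
cv2.imwrite("pics/w12z.png",cv2.resize(I[130:230,205:305],None,fx=6,fy=6,interpolation=cv2.INTER_CUBIC))
cv2.imwrite("pics/s12.png",np.hstack([cv2.resize(grab_frame("side")[90:220,160:290],(400,400),interpolation=2),cv2.resize(grab_frame("scene")[120:260,270:410],(400,400),interpolation=2)]))
E
```

```text
t 14.55 pos [544.8 218.8 223.4] F [-0.1  0.4 -2.2] w 19.2 q6 -1.25 q1 0.34
 turn deg tool [ 0.   -0.11 -0.01]  shift(before turn axes) [ 0.9  6.4 -0.8]  shift(after turn axes) [ 0.9  6.4 -0.8]
```

View pics/w12.png

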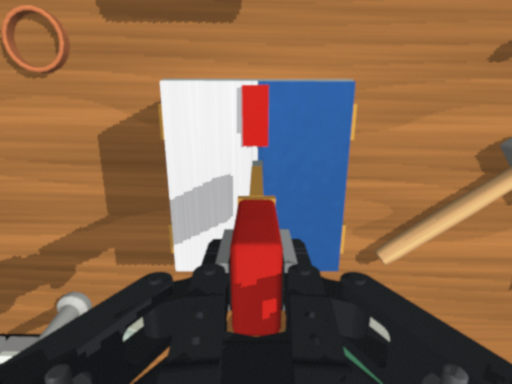

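View pics/w12z.png

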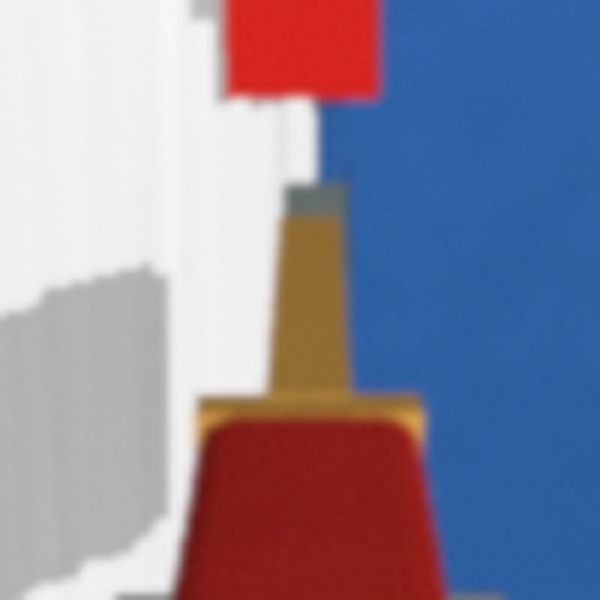

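View pics/s12.png

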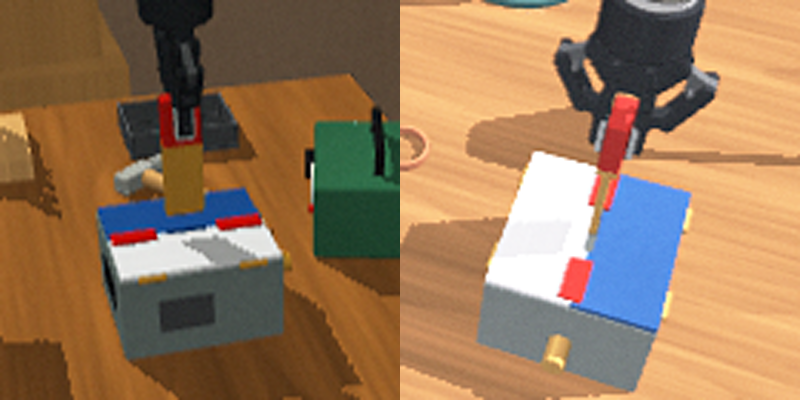

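>>> drive_tool:
  motion:
    - {"x": 0.4,"y": 4,"z": -0.7,"rx": 0,"ry": 0,"rz": 0}
    - {"x": 0,"y": 8,"z": 0,"rx": 0,"ry": 0,"rz": 0}
    - {"x": 0,"y": 4,"z": 0,"rx": 0,"ry": 0,"rz": 0}
    - {"x": 0,"y": 0,"z": 0,"rx": 0,"ry": 0,"rz": 0}
    - {"x": 0,"y": 0,"z": 0,"rx": 0,"ry": 0,"rz": 0}
    - {"x": 0,"y": 0,"z": 0,"rx": 0,"ry": 0,"rz": 0}

```text
t: 15.3
position: [545.3, 220.3, 207.4]
orientation: [-0.495, 0.495, 0.505, -0.505]
wrist_force: [-0.0, 0.0, -3.0]
grip_width: 19.2
```

```bash
python3 - <<'E'
from h import *
goto((545.5,219.3,217),np.pi/2+.021)
I=grab_frame("wrist"); cv2.imwrite("pics/w13.png",I)
cv2.imwrite("pics/w13z.png",cv2.resize(I[130:230,205:305],None,fx=6,fy=6,interpolation=cv2.INTER_CUBIC))
E
```

```text
t 15.3 pos [545.3 220.3 207.4] F [-0.  0. -3.] w 19.2 q6 -1.25 q1 0.34
 turn deg tool [ 0.01 -0.02  0.  ]  shift(before turn axes) [-1.  -9.6 -0.1]  shift(after turn axes) [-1.  -9.6 -0.1]
```

View pics/w13z.png

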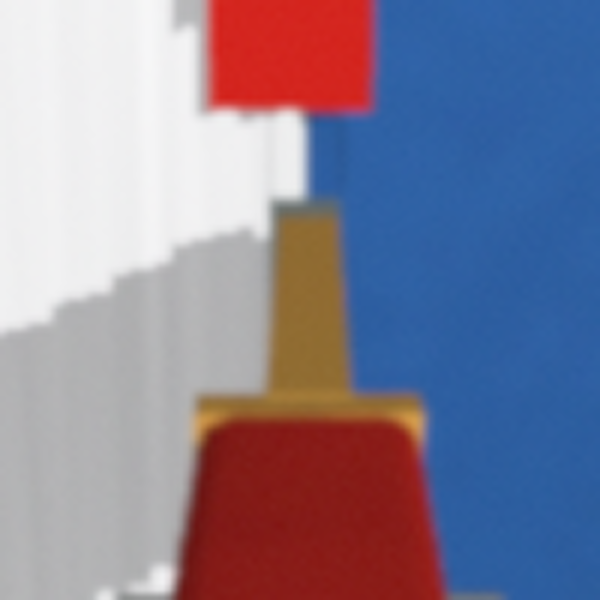

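```bash
python3 - <<'E'
from h import *
I=cv2.imread("pics/w13.png")
cv2.imwrite("pics/w13y.png",cv2.resize(I[158:183,238:274],None,fx=20,fy=20,interpolation=cv2.INTER_NEAREST))
for r in (164,165,166,168): print(r,[tuple(int(c) for c in I[r,x]) for x in range(247,266)])
for c in (252,256,260): print(c,[tuple(int(v) for v in I[y,c]) for y in range(160,170)])
E
```

```text
164 [(238, 237, 237), (233, 232, 232), (208, 207, 205), (156, 157, 152), (125, 127, 121), (118, 121, 116), (118, 121, 116), (118, 120, 115), (114, 116, 110), (110, 110, 103), (108, 107, 99), (108, 105, 97), (107, 105, 97), (114, 105, 93), (134, 102, 79), (154, 99, 59), (162, 96, 48), (164, 96, 47), (162, 96, 44)]
165 [(238, 237, 237), (233, 232, 232), (208, 207, 206), (151, 152, 149), (110, 117, 115), (95, 108, 111), (94, 108, 112), (93, 108, 112), (93, 107, 113), (93, 107, 113), (93, 108, 113), (93, 107, 112), (92, 106, 111), (100, 105, 106), (127, 102, 88), (152, 99, 61), (163, 98, 49), (165, 98, 47), (164, 97, 47)]
166 [(236, 235, 235), (233, 232, 232), (209, 208, 206), (148, 152, 151), (98, 116, 125), (77, 107, 127), (71, 107, 129), (72, 107, 129), (71, 106, 129), (72, 108, 129), (73, 108, 130), (72, 106, 129), (72, 106, 129), (85, 106, 122), (121, 103, 100), (152, 99, 67), (164, 98, 49), (165, 97, 47), (164, 97, 46)]
168 [(218, 217, 217), (226, 225, 225), (203, 203, 202), (143, 150, 152), (89, 116, 134), (57, 107, 140), (51, 107, 143), (51, 108, 144), (49, 107, 142), (49, 106, 142), (50, 107, 143), (50, 107, 143), (52, 107, 143), (70, 106, 138), (113, 102, 111), (150, 100, 73), (162, 97, 49), (164, 97, 48), (163, 96, 47)]
252 [(238, 238, 237), (235, 235, 234), (219, 219, 217), (166, 166, 162), (118, 121, 116), (95, 108, 111), (77, 107, 127), (62, 108, 137), (57, 107, 140), (57, 108, 140)]
256 [(177, 139, 118), (175, 138, 117), (163, 134, 115), (135, 120, 106), (110, 110, 103), (93, 107, 113), (72, 108, 129), (55, 108, 140), (49, 106, 142), (50, 107, 143)]
260 [(159, 92, 46), (158, 94, 48), (148, 97, 61), (130, 102, 80), (114, 105, 93), (100, 105, 106), (85, 106, 122), (74, 106, 134), (70, 106, 138), (67, 106, 137)]
```

View pics/w13y.png

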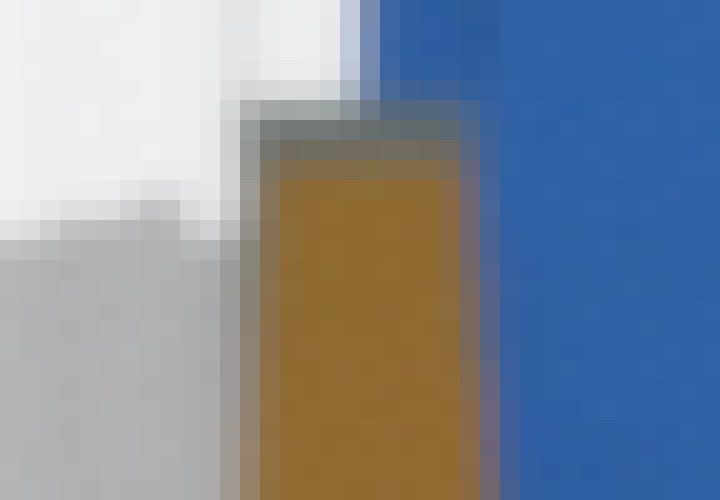

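>>> drive_tool:
  motion:
    - {"x": -0.2,"y": 2,"z": -0.1,"rx": 0,"ry": 0,"rz": 0}
    - {"x": 0,"y": 2,"z": 0,"rx": 0,"ry": 0,"rz": 0}
    - {"x": 0,"y": 2,"z": 0,"rx": 0,"ry": 0,"rz": 0}
    - {"x": 0,"y": 1,"z": 0,"rx": 0,"ry": 0,"rz": 0}
    - {"x": 0,"y": 1,"z": 0,"rx": 0,"ry": 0,"rz": 0}
    - {"x": 0,"y": 0,"z": 0,"rx": 0,"ry": 0,"rz": 0}

```text
t: 15.95
position: [545.2, 220.0, 199.1]
orientation: [0.495, -0.495, -0.505, 0.505]
wrist_force: [-0.2, -0.2, -3.0]
grip_width: 19.6
```

>>> drive_tool:
  motion:
    - {"x": 0,"y": 1,"z": 0,"rx": 0,"ry": 0,"rz": 0}
    - {"x": 0,"y": 1,"z": 0,"rx": 0,"ry": 0,"rz": 0}
    - {"x": 0,"y": 1,"z": 0,"rx": 0,"ry": 0,"rz": 0}
    - {"x": 0,"y": 0,"z": 0,"rx": 0,"ry": 0,"rz": 0}

```text
t: 16.35
position: [545.2, 219.9, 196.1]
orientation: [0.495, -0.495, -0.505, 0.505]
wrist_force: [-0.3, 0.4, -1.5]
grip_width: 18.9
```

```bash
python3 - <<'E'
from h import *
goto((545.5,219.3,200),np.pi/2+.021)
I=grab_frame("wrist")
cv2.imwrite("pics/w14z.png",np.hstack([cv2.resize(I[140:220,215:295],(400,400),interpolation=2),cv2.resize(grab_frame("side")[110:200,180:270],(400,400),interpolation=2)]))
E
```

```text
t 16.35 pos [545.2 219.9 196.1] F [-0.3  0.4 -1.5] w 18.9 q6 -1.25 q1 0.34
 turn deg tool [-0.02 -0.02 -0.01]  shift(before turn axes) [-0.6 -3.9 -0.3]  shift(after turn axes) [-0.6 -3.9 -0.3]
```

View pics/w14z.png

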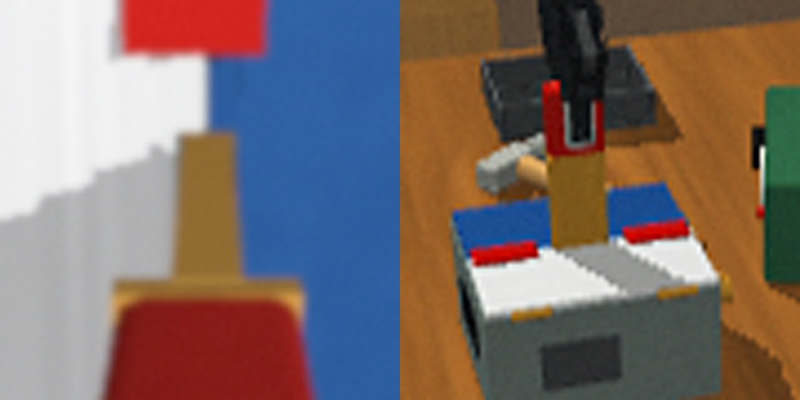

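>>> drive_tool:
  motion:
    - {"x": 0,"y": 1,"z": 0,"rx": 0,"ry": 0,"rz": 0}
    - {"x": 0,"y": 1,"z": 0,"rx": 0,"ry": 0,"rz": 0}
    - {"x": 0,"y": 1,"z": 0,"rx": 0,"ry": 0,"rz": 0}
    - {"x": 0,"y": 1,"z": 0,"rx": 0,"ry": 0,"rz": 0}
    - {"x": 0,"y": 0,"z": 0,"rx": 0,"ry": 0,"rz": 0}

```text
t: 16.95
position: [545.2, 220.0, 192.0]
orientation: [0.495, -0.495, -0.505, 0.505]
wrist_force: [-0.6, -0.9, -2.5]
grip_width: 18.8
```

>>> drive_tool:
  motion:
    - {"x": 0,"y": 2,"z": 0,"rx": 0,"ry": 0,"rz": 0}
    - {"x": 0,"y": 2,"z": 0,"rx": 0,"ry": 0,"rz": 0}
    - {"x": 0,"y": 2,"z": 0,"rx": 0,"ry": 0,"rz": 0}
    - {"x": 0,"y": 2,"z": 0,"rx": 0,"ry": 0,"rz": 0}
    - {"x": 0,"y": 2,"z": 0,"rx": 0,"ry": 0,"rz": 0}
    - {"x": 0,"y": 0,"z": 0,"rx": 0,"ry": 0,"rz": 0}

```text
t: 17.55
position: [545.0, 219.9, 181.8]
orientation: [0.495, -0.495, -0.505, 0.505]
wrist_force: [-1.0, 0.2, -2.7]
grip_width: 19.3
```

>>> drive_tool:
  motion:
    - {"x": 0,"y": 2,"z": 0.2,"rx": 0,"ry": 0,"rz": 0}
    - {"x": 0,"y": 3,"z": 0,"rx": 0,"ry": 0,"rz": 0}
    - {"x": 0,"y": 3,"z": 0,"rx": 0,"ry": 0,"rz": 0}
    - {"x": 0,"y": 3,"z": 0,"rx": 0,"ry": 0,"rz": 0}
    - {"x": 0,"y": 3,"z": 0,"rx": 0,"ry": 0,"rz": 0}
    - {"x": 0,"y": 0,"z": 0,"rx": 0,"ry": 0,"rz": 0}

```text
t: 18.15
position: [544.8, 219.9, 167.6]
orientation: [0.495, -0.495, -0.505, 0.505]
wrist_force: [0.0, -0.3, -2.3]
grip_width: 19.3
```

>>> drive_tool:
  motion:
    - {"x": 0,"y": 3,"z": 0,"rx": 0,"ry": 0,"rz": 0}
    - {"x": 0,"y": 3,"z": 0,"rx": 0,"ry": 0,"rz": 0}
    - {"x": 0,"y": 3,"z": 0,"rx": 0,"ry": 0,"rz": 0}
    - {"x": 0,"y": 3,"z": 0,"rx": 0,"ry": 0,"rz": 0}
    - {"x": 0,"y": 2,"z": 0,"rx": 0,"ry": 0,"rz": 0}
    - {"x": 0,"y": 1,"z": 0,"rx": 0,"ry": 0,"rz": 0}
    - {"x": 0,"y": 0,"z": 0,"rx": 0,"ry": 0,"rz": 0}
    - {"x": 0,"y": 0,"z": 0,"rx": 0,"ry": 0,"rz": 0}
    - {"x": 0,"y": 0,"z": 0,"rx": 0,"ry": 0,"rz": 0}

```text
t: 19.05
position: [545.3, 220.0, 153.5]
orientation: [-0.495, 0.495, 0.505, -0.505]
wrist_force: [-0.1, -0.3, -1.8]
grip_width: 19.3
```

```bash
python3 - <<'E'
from h import *
goto((545.5,219.3,152.3),np.pi/2+.021)
I=grab_frame("wrist");A=grab_frame("side");B=grab_frame("scene")
cv2.imwrite("pics/f1.png",np.hstack([cv2.resize(A[90:200,170:280],(400,400),interpolation=2),cv2.resize(B[120:260,270:410],(400,400),interpolation=2)]))
cv2.imwrite("pics/f2.png",I)
cv2.imwrite("pics/f3.png",B)
goto((545.5,219.3,152.3),np.pi/2+.021)
print(proj("side",T([545.5,219.7,.021],[(0,-10,136),(0,-4,106)])))
E
```

```text
t 19.05 pos [545.3 220.  153.5] F [-0.1 -0.3 -1.8] w 19.3 q6 -1.25 q1 0.34
 turn deg tool [ 0.02 -0.02  0.01]  shift(before turn axes) [-0.7  1.2 -0.2]  shift(after turn axes) [-0.7  1.2 -0.2]
t 19.2 pos [545.2 220.  153.4] F [ 0.  -0.1 -3. ] w 19.2 q6 -1.25 q1 0.34
 turn deg tool [ 0.01 -0.02  0.  ]  shift(before turn axes) [-0.7  1.1 -0.3]  shift(after turn axes) [-0.7  1.1 -0.3]
[[220.42454612 157.85290717]
 [220.43569213 164.70753755]]
```

View pics/f1.png

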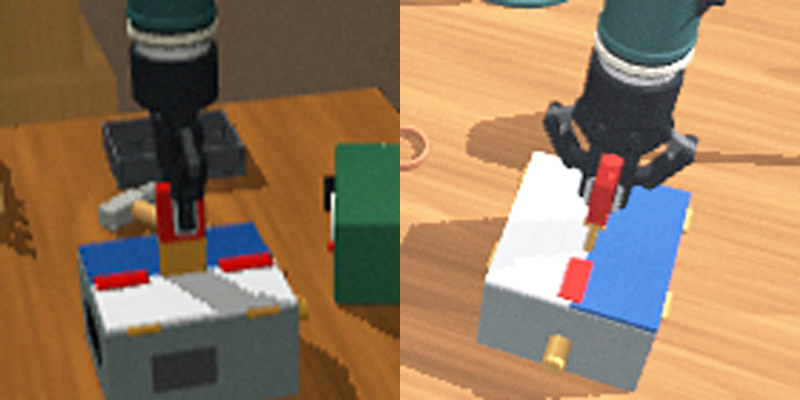

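View pics/f2.png

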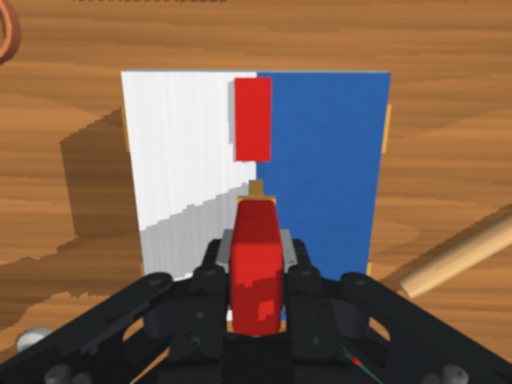

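View pics/f3.png

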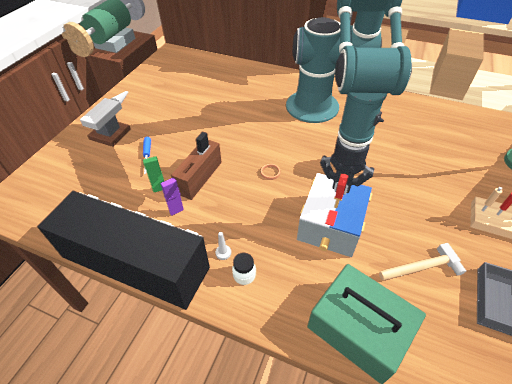

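```bash
python3 - <<'E'
from cell import *
ticket.finish_job(); s=get_state(); print(s["t"],s["position"],s["wrist_force"],s["grip_width"])
E
```

```text
the job is handed in; nothing more can be done
the job is handed in; nothing more can be done
```

I folded the blue flap shut, then the lipped flap over it. I then took the brass plate out of the rack by its red handle and lowered it through the window. The job is handed in with the plate still in the gripper; no verdict is reported, so I have only my own checks.

**Last checks, about 19 s into the 61 s allowed:**
- **Flaps:** both looked flat in the pictures. While pressing each one I felt contact at about 106 mm height.
- **Depth:** I worked out the tip as about 49 mm below the flaps' top, from the tool height and where I gripped the handle. That puts the handle about 31 mm above the flaps.
- **Position:** the plate went in without jamming. The wrist force stayed at -2 to -3 N vertically (about the plate's own weight) and under 1 N sideways at the end.
- **Grip:** the opening read 19.2 mm on the 20 mm handle, at a 70 N squeeze. The plate looked upright.
- **Other things:** the spare plate and the bench objects look unmoved in the scene picture. I did not measure them again.

**Small disagreements:**
- **Depth:** in the side picture the red part of the handle sat a few pixels higher than predicted. This is probably the brass band at the base of the handle, but I did not pin it down. Read as depth, it could mean a tip nearer 40 mm than 49 mm below the flaps, still within the allowed range.
- **Handle position:** the wrist camera put the handle about 2 mm to one side of where the fixed cameras did. I used the wrist value.
- **Centring:** the absolute tool position suggested a further sideways shift of 0.7 mm, but the direct view of the tip over the window did not. I left it, because it is well within the 8 mm allowed.

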